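# Stage the capacitors by height beside the test fixture

### The arm

A 7-joint arm with a two-finger parallel gripper is mounted at the origin on the work surface. World frame = base frame: x ahead of the robot, y to its left, z up, the work surface at z = 0. Lengths are in m, angles in rad, forces in N, time in s.
With the tool pointing down it reaches from about 0.425 to 0.925 m from the base axis. Payload 6.8 kg.
Tool frame: the origin (TCP) lies midway between the tips of the shut fingers; the grasp point (between the pads) lies 19 mm behind it; x points along the fingers, y is the direction in which the jaws open and shut, and the axes are right-handed (so a half turn about x gives the same grasp; the last joint's range is limited). The gripper opens to 85 mm and grips with 20 to 120 N. Pads are 22 mm wide; open, the fingers measure 114 mm over their backs; the gripper's body (76 mm by 85 mm) begins 54 mm behind the grasp point. The pads swing forward as they close: fully open they stand 13 mm farther back than shut.
Start: joints at [-1.24, 0.477, 0.022, 1.555, -0.011, 1.109, -0.083], TCP at [0.287, 0.611, 0.231] pointing down, gripper open.
Joint ranges: [-2.96, 2.96], [-0.34, 2.1], [-1.41, 1.46], [0.24, 2.44], [-1.37, 4.51], [0.17, 1.92], [-2.96, 2.96]. Speed limits (rad/s): [2.39, 2.39, 3.14, 3.14, 3.14, 3.14, 3.14].

### API

Orientations are given as a rotation vector (axis times angle).
In Python, from bench import r, viewer, nets gives the robot as it stands.
- The arm moves only by the shell command python3 -m pendant 'ROWS' [FORCE]. ROWS is JSON, one flat list of numbers, 5 for each row, row after row: the finger opening in mm, from 0 to 85.4, then the shift along the tool's x, y, z in mm, then the turn about the tool's x in rad. A call has 1 to 20 rows; each row shifts and turns the commanded pose from where the row before left it, along the tool's axes as they then stand; what a row does not reach is not made up. A row lasts 1/8 s, in which the tool goes at most 62.5 mm and 10.7 degrees, less where a joint would pass 70% of its speed; a pose out of reach is approached as far as the arm can. A call with a gripper value outside its range is refused whole. The fingers move at their own pace and stop on an object; FORCE is the grip in N (left out, the last holds). Time passes only in rows, so rows that do not move let the fingers close. It gives the time, the measured TCP pose, the force and the opening at its end, in the units of the state.
- r.get_obs(): the state, without advancing time (a new reading comes with each control period).
- viewer.grab_frame(name): name is "side" or "top" or "wrist"; returns (picture, depth): 420x560x3 uint8, red, green, blue; 420x560 float32, m along the optical axis (not along the pixel's ray), 0 where there is no reading.
- viewer.calibration(name): a dict with "mtx" (3x3 intrinsics, pixels), "distortion" ([k1, k2, p1, p2, k3] as OpenCV has them; the pictures are not rectified), "world_to_cam" (4x4, takes a point from world to camera coordinates). Camera axes: x right, y up, looking along -z (the intrinsics and any distortion apply to the point x, -y, -z); pixel columns grow to the right and rows downward; lengths in m; the calibration is good to about 2 mm. A picture is of the moment at which its call begins: read the wrist's pose just before it. calibration takes no time and is no camera call; for the wrist camera it gives the pose at the moment of the call.
- r.hand_in(): hands the job in, once; it reports no verdict.
Trained networks look in the newest picture that a camera, given by its name, has taken for a name from the list of things; names that differ only in an ending like _2 or _b are one class to them, and where a whole thing is asked for, a point or a joint stands for the part that bears it (a point fixed in the world has none). Each returns a list of dicts, best first, with "score" (0 to 1); they miss things now and then, are a little off and sometimes report something else, mostly with a low value. They report only what shows in the picture. A call takes as long as a camera call.
- nets.look_for(name, camera): "location" ([x, y, z] in m, in world coordinates, good to about 4 mm: the middle of the surface that is visible of it).
- nets.silhouettes(name, camera): "mask" (420x560 bool, what is visible of it).
The state is a dict: "clock": time; "joints": joint angles; "qvel": joint speeds; "tau": joint torques, N m; "tcp_pos": TCP position; "orientation": TCP orientation; "contact_force": force on the tool from outside, world axes, zero at the start; "moment": the same for the moment, N m; "grip_width": finger opening in m.
Only numpy, scipy, OpenCV 4.12 (cv2) and the standard library are available. Lean on these libraries where they do the work, as an engineer would, in place of code of your own. Each camera call takes 0.05 s, during which the arm holds its last target. There are 200 camera calls.

### The job

Line up the four can capacitors in order of height on the row of round pads, one standing upright in the middle of each pad: the tallest on the pad nearest the test fixture, then each next shorter one, down to the shortest at the far end. Do not knock any capacitor over, and leave the solder reel standing where it is.

Things in the scene. Friction and masses are not known exactly. Their poses are not given: they have to be found in the camera images.
- cap_s: The tallest can capacitor: an upright plain cylinder in a dark sleeve with an aluminium top, 44 mm diameter, 78 mm high (without its two 5 mm screw terminals on top, which are 8 mm thick and 14 mm apart), 35 to 240 g. Loose, standing on the bench. Origin: centre of its underside; z up.
- cap_r: The second tallest can capacitor: an upright plain cylinder in a dark sleeve with an aluminium top, 40 mm diameter, 66 mm high (without its two 5 mm screw terminals on top, which are 8 mm thick and 14 mm apart), 35 to 240 g. Loose, standing on the bench. Origin: centre of its underside; z up.
- cap_q: The second shortest can capacitor: an upright plain cylinder in a dark sleeve with an aluminium top, 36 mm diameter, 54 mm high (without its two 5 mm screw terminals on top, which are 8 mm thick and 14 mm apart), 35 to 240 g. Loose, standing on the bench. Origin: centre of its underside; z up.
- cap_p: The shortest can capacitor: an upright plain cylinder in a dark sleeve with an aluminium top, 32 mm diameter, 42 mm high (without its two 5 mm screw terminals on top, which are 8 mm thick and 14 mm apart), 35 to 240 g. Loose, standing on the bench. Origin: centre of its underside; z up.
- pad_a: One of four identical round pads, light grey with a white rim, 60 mm diameter, 4 mm thick, fixed in a straight row 80 mm apart (centre to centre) on a black board 8 mm thick, 80 mm wide and 330 mm long. Flat top, 12 mm above the bench. Origin: centre of its underside, 8 mm above the bench; z up. Its name does not tell its place in the row.
- pad_b: One of four identical round pads, light grey with a white rim, 60 mm diameter, 4 mm thick, fixed in a straight row 80 mm apart (centre to centre) on a black board 8 mm thick, 80 mm wide and 330 mm long. Flat top, 12 mm above the bench. Origin: centre of its underside, 8 mm above the bench; z up. Its name does not tell its place in the row.
- pad_c: One of four identical round pads, light grey with a white rim, 60 mm diameter, 4 mm thick, fixed in a straight row 80 mm apart (centre to centre) on a black board 8 mm thick, 80 mm wide and 330 mm long. Flat top, 12 mm above the bench. Origin: centre of its underside, 8 mm above the bench; z up. Its name does not tell its place in the row.
- pad_d: One of four identical round pads, light grey with a white rim, 60 mm diameter, 4 mm thick, fixed in a straight row 80 mm apart (centre to centre) on a black board 8 mm thick, 80 mm wide and 330 mm long. Flat top, 12 mm above the bench. Origin: centre of its underside, 8 mm above the bench; z up. Its name does not tell its place in the row.
- fixture: Board test fixture, fixed: black box 170 x 180 mm, 45 mm high (98 mm to the tips of its two red clamp handles), with a green circuit board on top. It stands off one end of the row, a little farther from the robot than the row, about 210 mm from the nearest pad's centre; a light grey bench power supply (180 x 140 x 78 mm, fixed) stands off the other end. Origin: centre of its underside; z up.
- reel: Bystander: a reel of solder standing on end among the capacitors, black flanges 52 mm diameter, grey winding between them, 38 mm high, 250 g, loose. Origin: centre of its underside; z up.

How it is judged:
At the end, for the whole second after the job is handed in: Each capacitor stands upright (0.1 rad) and at rest within 12 mm of a pad's centre; heights fall pad by pad (neighbours in height under 110 mm apart), the tallest on the end pad by the test fixture (under 248 mm from its centre); the reel within 30 mm of its start ((horizontal distance between cap_s and pad_a below 0.012 m or horizontal distance between cap_s and pad_b below 0.012 m or horizontal distance between cap_s and pad_c below 0.012 m or horizontal distance between cap_s and pad_d below 0.012 m) and angle between each of cap_s, cap_r, cap_q, cap_p's own z axis and vertical below 0.1 rad and height (world z) of cap_s between 0.008 and 0.016 m and linear speed of each of cap_s, cap_r, cap_q, cap_p below 0.02 m/s and angular speed of each of cap_s, cap_r, cap_q, cap_p below 0.2 rad/s and (horizontal distance between cap_r and pad_a below 0.012 m or horizontal distance between cap_r and pad_b below 0.012 m or horizontal distance between cap_r and pad_c below 0.012 m or horizontal distance between cap_r and pad_d below 0.012 m) and height (world z) of cap_r between 0.008 and 0.016 m and (horizontal distance between cap_q and pad_a below 0.012 m or horizontal distance between cap_q and pad_b below 0.012 m or horizontal distance between cap_q and pad_c below 0.012 m or horizontal distance between cap_q and pad_d below 0.012 m) and height (world z) of cap_q between 0.008 and 0.016 m and (horizontal distance between cap_p and pad_a below 0.012 m or horizontal distance between cap_p and pad_b below 0.012 m or horizontal distance between cap_p and pad_c below 0.012 m or horizontal distance between cap_p and pad_d below 0.012 m) and height (world z) of cap_p between 0.008 and 0.016 m and horizontal distance between cap_s and cap_r below 0.11 m and horizontal distance between cap_r and cap_q below 0.11 m and horizontal distance between cap_q and cap_p below 0.11 m and horizontal distance between cap_s and fixture below 0.248 m and distance of reel from where it was at the start of the episode below 0.03 m); the robot touches nothing.
It fails at once if a capacitor is knocked over (leans more than 0.7 rad) (angle between any of cap_s, cap_r, cap_q, cap_p's own z axis and vertical above 0.7 rad).
It fails at once if the solder reel is moved more than 30 mm (distance of reel from where it was at the start of the episode above 0.03 m).
It also fails if it takes over 96 s, if anything falls off the work surface, if the arm or the gripper's body presses on something with over 40 N, if the wrist force passes 120 N, or if a joint passes its speed limit or range.

## Working session

There is one attempt and no reset: what is moved stays moved. The work goes in short steps, Python scripts to look and compute and a shell command to move; the robot and the scene stay as the last step left them, time stands still between calls to the robot, and variables do not carry over. Pictures are saved under pics/ and viewed, about 12 in all and at most 16, crops included, and the job is handed in when it is done.

```bash
mkdir -p pics; ls; python3 - <<'E'
from bench import r, viewer, nets
import cv2, numpy as np
print(r.get_obs())
for c in ("top","side"):
    im,d=viewer.grab_frame(c); cv2.imwrite(f"pics/{c}0.png",im[:,:,::-1])
for n in ["cap_s","cap_r","cap_q","cap_p","pad_a","fixture","reel"]:
    for x in nets.look_for(n,"top")[:5]: print(n,np.round(x["location"],3),round(x["score"],2))
print(r.get_obs()["clock"])
E
```

```text
pics
{'clock': 0.0, 'joints': array([-1.24014217,  0.47780087,  0.02237833,  1.5564668 , -0.0114869 ,
        1.10926205, -0.08315359]), 'qvel': array([ 0.00051958, -0.00028618, -0.00144625, -0.00121939, -0.0008398 ,
        0.00121048, -0.00039927]), 'tau': array([ 5.19705773e-04, -5.96448934e+01,  1.60841994e+00, -2.81206477e+01,
        1.25251128e-02,  8.90010386e-03, -2.88354130e-06]), 'tcp_pos': array([0.28653712, 0.61051525, 0.23031946]), 'orientation': array([ 0.34273612,  1.54349423, -0.345572  ]), 'contact_force': array([0.99771807, 0.05718373, 0.31017292]), 'moment': array([ 0.00353208, -0.03517016, -0.0036531 ]), 'grip_width': 0.08502437563451902}
cap_s [ 0.423 -0.232  0.062] 0.94
cap_s [0.471 0.007 0.081] 0.9
cap_s [0.424 0.208 0.052] 0.85
cap_s [0.464 0.11  0.043] 0.58
cap_r [ 0.423 -0.232  0.062] 0.94
cap_r [0.471 0.007 0.081] 0.9
cap_r [0.424 0.208 0.052] 0.85
cap_r [0.464 0.11  0.043] 0.58
cap_q [ 0.423 -0.232  0.062] 0.94
cap_q [0.471 0.007 0.081] 0.9
cap_q [0.424 0.208 0.052] 0.85
cap_q [0.464 0.11  0.043] 0.58
cap_p [ 0.423 -0.232  0.062] 0.94
cap_p [0.471 0.007 0.081] 0.9
cap_p [0.424 0.208 0.052] 0.85
cap_p [0.464 0.11  0.043] 0.58
pad_a [0.623 0.047 0.009] 0.95
pad_a [ 0.609 -0.036  0.016] 0.83
pad_a [ 0.604 -0.11   0.013] 0.76
pad_a [0.626 0.122 0.012] 0.73
reel [ 0.469 -0.105  0.04 ] 0.61
reel [0.463 0.114 0.042] 0.48
0.45
```

View pics/top0.png

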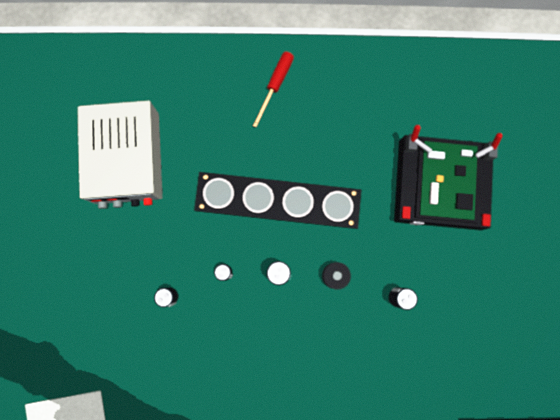

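View pics/side0.png

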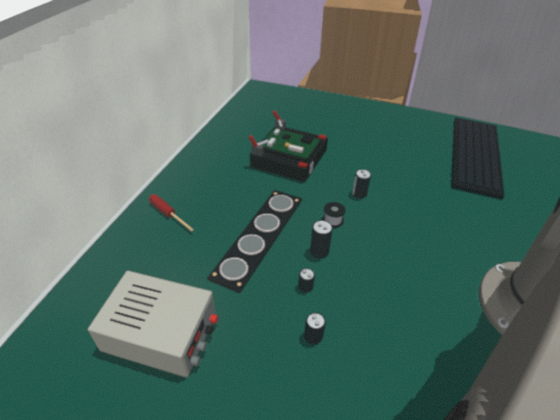

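The top view (up = +x, left = +y) shows the caps at about (164,297), (223,272), (278,273) and (406,299), with the reel at (337,275). The pads run from (218,193) to (338,206), and the fixture is at (445,180). The net heights suggest q, p, s and r, left to right. I'll refine these with masks.

```bash
cat > h.py <<'E'
from bench import r, viewer, nets
import cv2, numpy as np
from scipy.spatial.transform import Rotation as R
def onplane(uv,cal,z):
    """pixel(s) -> world points on plane z"""
    K=np.array(cal["mtx"],float);D=np.array(cal["distortion"],float);T=np.linalg.inv(np.array(cal["world_to_cam"]))
    p=cv2.undistortPoints(np.array(uv,float).reshape(-1,1,2),K,D).reshape(-1,2)
    d=np.c_[p[:,0],-p[:,1],-np.ones(len(p))]@T[:3,:3].T; o=T[:3,3]
    return o+d*((z-o[2])/d[:,2])[:,None]
def tops(im,mask,cal,z):
    """centre of bright top in mask"""
    g=im.min(axis=2); m=(mask&(g>130)).astype(np.uint8)
    v,u=np.nonzero(m); 
    w=onplane(np.c_[u,v],cal,z); lo,hi=np.percentile(w[:,:2],[2,98],axis=0); return w.mean(0),(hi-lo)
def state():
    o=r.get_obs(); return np.array(o["tcp_pos"]),R.from_rotvec(o["orientation"])
def rows_for(t):
    """tool-frame shift in mm to world target t"""
    p,q=state(); return np.round(q.inv().apply(np.array(t)-p)*1000,1)
E
python3 - <<'E'
from h import *
im,d=viewer.grab_frame("top"); cal=viewer.calibration("top")
print(np.linalg.inv(cal["world_to_cam"])[:3,3], np.round(cal["distortion"],3))
H=[.078,.066,.054,.042]
for s in nets.silhouettes("cap_s","top"):
    m=s["mask"]; v,u=np.nonzero(m); 
    print("cap",round(s["score"],2),u.mean().round(),v.mean().round(), [(int(z*1e3),np.round(tops(im,m,cal,z)[0][:2],3),np.round(tops(im,m,cal,z)[1],3)) for z in H])
for s in nets.silhouettes("pad_a","top"):
    m=s["mask"]; v,u=np.nonzero(m);c,_=cv2.minEnclosingCircle(np.c_[u,v].astype(np.float32))
    print("pad",round(s["score"],2),len(u),onplane([c],cal,.012).round(3),onplane([[u.mean(),v.mean()]],cal,.012).round(3))
for s in nets.silhouettes("reel","top")[:2]:
    v,u=np.nonzero(s["mask"]); print("reel",s["score"],u.mean(),v.mean(),onplane([[u.mean(),v.mean()]],cal,.038).round(3))
for s in nets.look_for("cap_s","side"): print("side",np.round(s["location"],3),s["score"])
p,q=state(); print(p,"\n",q.as_matrix().round(3))
E
```

```text
[0.46886897 0.01064709 0.97357568] [-0.046  0.     0.     0.     0.   ]
cap 0.97 403.0 298.0 [(78, array([ 0.425, -0.231]), array([0.031, 0.032])), (66, array([ 0.424, -0.234]), array([0.031, 0.032])), (54, array([ 0.423, -0.237]), array([0.032, 0.032])), (42, array([ 0.423, -0.241]), array([0.032, 0.033]))]
cap 0.79 166.0 297.0 [(78, array([0.422, 0.212]), array([0.027, 0.029])), (66, array([0.422, 0.215]), array([0.027, 0.029])), (54, array([0.421, 0.218]), array([0.028, 0.03 ])), (42, array([0.421, 0.22 ]), array([0.028, 0.03 ]))]
cap 0.76 278.0 273.0 [(78, array([0.469, 0.004]), array([0.036, 0.037])), (66, array([0.469, 0.003]), array([0.037, 0.037])), (54, array([0.469, 0.003]), array([0.037, 0.037])), (42, array([0.469, 0.003]), array([0.038, 0.038]))]
cap 0.47 223.0 272.0 [(78, array([0.469, 0.106]), array([0.025, 0.025])), (66, array([0.469, 0.107]), array([0.026, 0.025])), (54, array([0.469, 0.108]), array([0.026, 0.025])), (42, array([0.469, 0.109]), array([0.026, 0.026]))]
cap 0.41 218.0 193.0 [(78, array([0.616, 0.117]), array([0.051, 0.052])), (66, array([0.618, 0.118]), array([0.051, 0.052])), (54, array([0.62, 0.12]), array([0.052, 0.053])), (42, array([0.622, 0.121]), array([0.053, 0.054]))]
pad 0.66 691 [[0.618 0.046 0.012]] [[0.618 0.046 0.012]]
pad 0.66 712 [[ 0.603 -0.113  0.012]] [[ 0.602 -0.113  0.012]]
pad 0.64 723 [[ 0.611 -0.033  0.012]] [[ 0.611 -0.033  0.012]]
pad 0.57 734 [[0.626 0.124 0.012]] [[0.626 0.124 0.012]]
reel 0.75 335.8085808580858 275.6848184818482 [[ 0.465 -0.107  0.038]]
side [0.466 0.02  0.06 ] 0.82
side [0.42  0.229 0.052] 0.78
side [ 0.425 -0.222  0.049] 0.55
[0.28678416 0.61106759 0.23132348] 
 [[ 0.     0.425  0.905]
 [ 0.     0.905 -0.425]
 [-1.     0.    -0.   ]]
```

```bash
python3 -m pendant '[85,0,-30,29,0, 85,0,-30,29,0, 85,0,-30,29,0, 85,0,-30,29,0, 85,0,-30,29,0, 85,0,-30,29,0, 85,0,-30,29,0, 85,0,-30,29,0, 85,0,-30,29,0, 85,0,-29,27,0, 85,0,0,0,0.154, 85,0,0,0,0.154, 85,0,0,0,0.154, 85,0,0,0,0.154, 85,0,0,0,0.154, 85,0,0,0,0.154, 85,0,0,0,0.154, 85,0,0,0,0.154, 85,0,0,0,0]' 30
cat > w.py <<'E'
from h import *
import sys
o=r.get_obs(); cal=viewer.calibration("wrist"); im,d=viewer.grab_frame("wrist"); cv2.imwrite(f"pics/{sys.argv[1]}.png",im[:,:,::-1])
p,q=state(); print(p.round(4),q.as_matrix().round(3).tolist(),np.round(o["joints"],2),np.round(o["contact_force"],1),o["clock"])
z=float(sys.argv[2]); n=sys.argv[3]
for s in nets.silhouettes(n,"wrist"):
    m=s["mask"]
    if n=="pad_a":
        v,u=np.nonzero(m); c=onplane([[u.mean(),v.mean()]],cal,z)[0]; sz=0
    else: c,sz=tops(im,m,cal,z)
    print(round(s["score"],2),c.round(4),np.round(sz,3))
if len(sys.argv)>4: t=[float(a) for a in sys.argv[4:7]]; print("rows",rows_for(t))
E
python3 w.py w1 .054 cap_q .421 .218 .231
```

```text
clock: 3.08
tcp_pos: [0.4205, 0.2181, 0.2315]
orientation: [1.282, 1.161, -1.281]
contact_force: [-0.1, 0.3, -0.5]
grip_width: 0.0851
[0.4205 0.2181 0.2315] [[0.0, 0.995, -0.097], [0.0, -0.097, -0.995], [-1.0, 0.0, -0.0]] [-0.88  0.14  0.3   2.04 -0.05  0.97 -0.65] [-0.1  0.3 -0.5] 3.075Traceback (most recent call last):
  File "w.py", line 10, in <module>
    else: c,sz=tops(im,m,cal,z)
               ~~~~^^^^^^^^^^^^
  File "h.py", line 14, in tops
    w=onplane(np.c_[u,v],cal,z); lo,hi=np.percentile(w[:,:2],[2,98],axis=0); return w.mean(0),(hi-lo)
  File "h.py", line 7, in onplane
    p=cv2.undistortPoints(np.array(uv,float).reshape(-1,1,2),K,D).reshape(-1,2)
      ~~~~~~~~~~~~~~~~~~~^^^^^^^^^^^^^^^^^^^^^^^^^^^^^^^^^^^^^^^^
cv2.error: OpenCV(4.12.0) /io/opencv/modules/calib3d/src/undistort.dispatch.cpp:347: error: (-215:Assertion failed) CV_IS_MAT(_src) && CV_IS_MAT(_dst) && (_src->rows == 1 || _src->cols == 1) && (_dst->rows == 1 || _dst->cols == 1) && _src->cols + _src->rows - 1 == _dst->rows + _dst->cols - 1 && (CV_MAT_TYPE(_src->type) == CV_32FC2 || CV_MAT_TYPE(_src->type) == CV_64FC2) && (CV_MAT_TYPE(_dst->type) == CV_32FC2 || CV_MAT_TYPE(_dst->type) == CV_64FC2) in function 'cvUndistortPointsInternal'
```

View pics/w1.png

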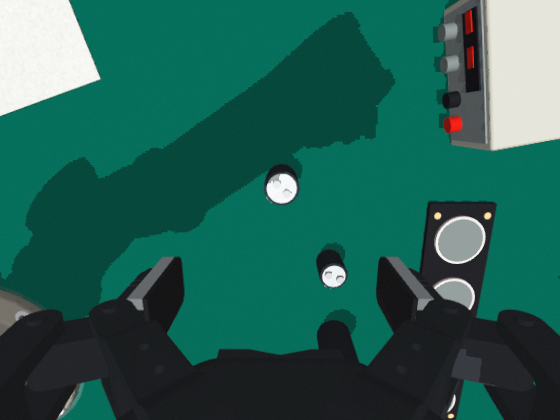

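q is at (282,187), midway between the jaws, and p is at (332,272). The pads are at the right.

```bash
cat > w.py <<'E'
from h import *
import sys
# usage: name z [look-list]; prints bright round blobs on plane z and (if asked) pads
o=r.get_obs(); cal=viewer.calibration("wrist"); im,d=viewer.grab_frame("wrist"); cv2.imwrite(f"pics/{sys.argv[1]}.png",im[:,:,::-1])
p,q=state(); print("tcp",p.round(4),"tooly",q.as_matrix()[:2,1].round(3),"t",o["clock"])
z=float(sys.argv[2]); hsv=cv2.cvtColor(im,cv2.COLOR_RGB2HSV)
m=((hsv[:,:,1]<60)&(hsv[:,:,2]>135)).astype(np.uint8)
for c in cv2.findContours(m,cv2.RETR_EXTERNAL,cv2.CHAIN_APPROX_NONE)[0]:
    (u,v),rad=cv2.minEnclosingCircle(c)
    if rad<8 or cv2.contourArea(c)<.6*np.pi*rad**2: continue
    e=onplane([[u,v],[u+rad,v]],cal,z); print("blob",int(u),int(v),e[0].round(4),"diam",(2e3*np.linalg.norm(e[1]-e[0])).round(1))
E
python3 w.py w2 .054
```

```text
tcp [0.4205 0.2181 0.2314] tooly [ 0.995 -0.097] t 3.175
blob 333 275 [0.4693 0.1168 0.054 ] diam 25.5
blob 459 240 [0.6052 0.1447 0.054 ] diam 56.7
blob 281 187 [0.4225 0.2188 0.054 ] diam 30.8
```

```bash
python3 -m pendant '[85,36,2,0,0, 85,36,0,0,0, 85,36,0,0,0, 85,36,0,0,0, 85,36,0,0,0, 85,26,0,0,0, 85,10,0,0,0, 85,0,0,0,0, 20,0,0,0,0, 20,0,0,0,0, 20,0,0,0,0, 20,0,0,0,0, 20,0,0,0,0, 20,0,0,0,0, 20,0,0,0,0]' 40
```

```text
clock: 5.1
tcp_pos: [0.4229, 0.2182, 0.0161]
orientation: [1.284, 1.16, -1.281]
contact_force: [-0.2, -0.6, 6.8]
grip_width: 0.0354
```

```bash
python3 -m pendant '[20,-15,0,0,0, 20,-35,0,0,0, 20,-40,0,0,0, 20,-20,0,0,0, 20,0,26,19,0, 20,0,26,19,0, 20,0,26,19,0, 20,0,26,19,0, 20,0,26,19,0, 20,0,26,19,0, 20,0,26,19,0, 20,0,28,19,0, 20,0,0,0,0, 20,0,0,0,0]'; python3 w.py w3 .012
```

```text
clock: 6.85
tcp_pos: [0.6155, 0.0462, 0.1256]
orientation: [1.282, 1.161, -1.283]
contact_force: [0.1, 0.6, -0.6]
grip_width: 0.035
tcp [0.6153 0.0466 0.1255] tooly [ 0.995 -0.099] t 6.85
blob 70 306 [ 0.4174 -0.0291  0.012 ] diam 53.1
blob 279 308 [ 0.606  -0.0487  0.012 ] diam 74.4
blob 285 203 [0.6203 0.0471 0.012 ] diam 61.0
blob 61 146 [0.4487 0.1105 0.012 ] diam 33.3
blob 285 99 [0.6282 0.1272 0.012 ] diam 63.3
```

View pics/w3.png

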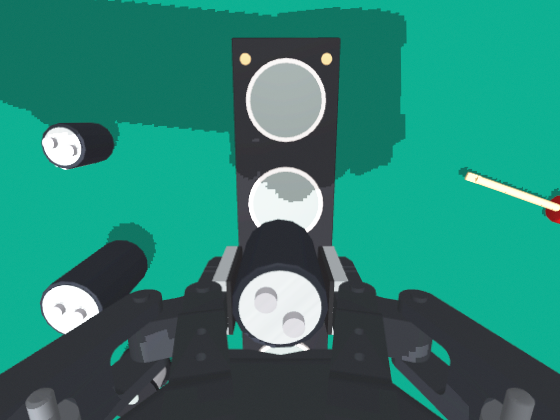

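Pad 3 is at (285,203) and agrees with the top-camera estimate. I'll shift +4 mm in tool y and lower.

```bash
python3 -m pendant '[20,30,4,0,0, 20,30,0,0,0, 20,22,0,0,0, 20,8,0,0,0, 20,4,0,0,0, 20,2,0,0,0, 20,0,0,0,0]'
```

```text
clock: 7.78
tcp_pos: [0.6206, 0.0454, 0.0299]
orientation: [1.283, 1.16, -1.282]
contact_force: [0.7, 0.4, -0.1]
grip_width: 0.035
```

```bash
python3 -m pendant '[20,1.5,0,0,0, 20,0,0,0,0, 60,0,0,0,0, 60,0,0,0,0, 85,0,0,0,0, 85,0,0,0,0, 85,-30,0,0,0, 85,-40,0,0,0, 85,-40,0,0,0, 85,-20,0,0,0, 85,0,-31,-9,0, 85,0,-31,-9,0, 85,0,-31,-10,0, 85,0,-31,-10,0, 85,0,-32,-10,0, 85,0,0,0,0]'; python3 w.py w4 .042
```

```text
clock: 9.78
tcp_pos: [0.4677, 0.1095, 0.1577]
orientation: [1.28, 1.163, -1.281]
contact_force: [0.6, 0.6, 0.2]
grip_width: 0.085
tcp [0.4694 0.109  0.158 ] tooly [ 0.995 -0.098] t 9.775
blob 296 342 [ 0.4699 -0.0246  0.042 ] diam 45.3
blob 479 270 [0.6365 0.033  0.042 ] diam 36.7
blob 283 203 [0.4705 0.1095 0.042 ] diam 29.5
blob 457 160 [0.6125 0.1321 0.042 ] diam 59.6
```

View pics/w4.png

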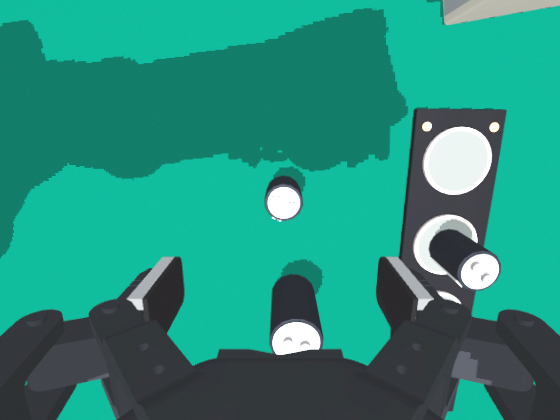

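q stands on its pad (base around (447,245)), and p at (283,203) is under the tool. Grasping p.

```bash
python3 -m pendant '[85,36,2,0,0, 85,36,0,0,0, 85,36,0,0,0, 85,26,0,0,0, 85,13,0,0,0, 85,0,0,0,0, 20,0,0,0,0, 20,0,0,0,0, 20,0,0,0,0, 20,0,0,0,0, 20,0,0,0,0, 20,0,0,0,0, 20,0,0,0,0]' 40
```

```text
clock: 11.45
tcp_pos: [0.4721, 0.1086, 0.0116]
orientation: [1.283, 1.16, -1.281]
contact_force: [-0.7, -0.3, 5.6]
grip_width: 0.0312
```

```bash
python3 -m pendant '[20,-15,0,0,0, 20,-35,0,0,0, 20,-40,0,0,0, 20,-10,0,0,0, 20,0,30,-6,0, 20,0,30,-6,0, 20,0,30,-6,0, 20,0,31,-7,0, 20,0,31,-7,0, 20,0,0,0,0, 20,0,0,0,0]'; python3 w.py w5 .012
```

```text
clock: 12.82
tcp_pos: [0.6249, 0.1248, 0.1101]
orientation: [1.281, 1.161, -1.284]
contact_force: [-0.1, -1.2, -0.9]
grip_width: 0.031
tcp [0.6248 0.1248 0.1103] tooly [ 0.995 -0.1  ] t 12.825
blob 285 343 [0.6175 0.0039 0.012 ] diam 40.2
blob 279 293 [0.6177 0.0534 0.012 ] diam 56.4
blob 283 206 [0.6283 0.127  0.012 ] diam 61.2
```

```bash
python3 -m pendant '[20,30,2,-1,0, 20,30,0,0,0, 20,16,0,0,0, 20,6,0,0,0, 20,3,0,0,0, 20,1,0,0,0, 20,0,0,0,0]'
```

```text
clock: 13.75
tcp_pos: [0.6287, 0.1259, 0.0255]
orientation: [1.283, 1.16, -1.282]
contact_force: [-0.4, 0.1, -0.7]
grip_width: 0.0305
```

```bash
python3 -m pendant '[20,1.5,0,0,0, 20,0,0,0,0, 60,0,0,0,0, 60,0,0,0,0, 85,0,0,0,0, 85,0,0,0,0, 85,-30,0,0,0, 85,-40,0,0,0, 85,-40,0,0,0, 85,-40,0,0,0, 85,0,-24,23,0, 85,0,-24,23,0, 85,0,-24,23,0, 85,0,-25,23,0, 85,0,-25,23,0, 85,0,-25,22,0, 85,0,0,0,0]'; python3 w.py w6 .078
```

```text
clock: 15.88
tcp_pos: [0.4663, 0.0026, 0.1733]
orientation: [1.284, 1.16, -1.285]
contact_force: [0.6, 1.0, -0.5]
grip_width: 0.0849
tcp [0.4679 0.0037 0.1736] tooly [ 0.995 -0.101] t 15.875
blob 292 309 [ 0.4679 -0.0833  0.078 ] diam 13.9
blob 284 208 [0.4706 0.0043 0.078 ] diam 39.6
blob 432 212 [ 0.5829 -0.0108  0.078 ] diam 50.9
blob 477 131 [0.6148 0.0474 0.078 ] diam 32.5
blob 485 16 [0.6169 0.1226 0.078 ] diam 28.0
```

View pics/w6.png

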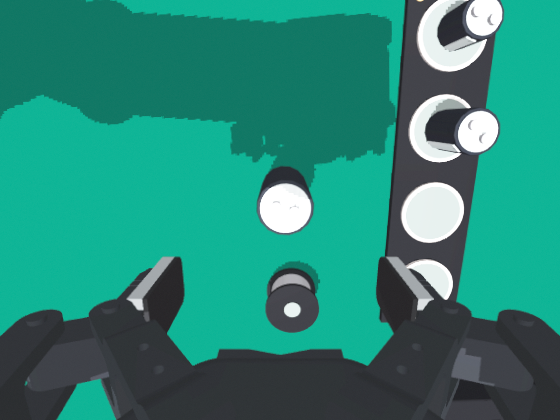

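p and q stand on the two upper pads, and s at (284,208) is under the tool. The reel is at (292,309), clear of the jaws.

```bash
python3 -m pendant '[85,36,2,0,0, 85,36,0,0,0, 85,36,0,0,0, 85,23,0,0,0, 85,10,0,0,0, 85,0,0,0,0, 25,0,0,0,0, 25,0,0,0,0, 25,0,0,0,0, 25,0,0,0,0, 25,0,0,0,0, 25,0,0,0,0, 25,0,0,0,0]' 40
```

```text
clock: 17.55
tcp_pos: [0.4709, 0.0041, 0.0331]
orientation: [1.284, 1.16, -1.281]
contact_force: [-0.5, 0.2, 5.8]
grip_width: 0.0432
```

```bash
python3 -m pendant '[25,-15,0,0,0, 25,-35,0,0,0, 25,-40,0,0,0, 25,0,28,20,0, 25,0,28,20,0, 25,0,28,20,0, 25,0,29,21,0, 25,0,29,22,0, 25,0,0,0,0, 25,0,0,0,0]'; python3 w.py w7 .012
```

```text
clock: 18.8
tcp_pos: [0.6005, -0.1121, 0.1225]
orientation: [1.282, 1.161, -1.283]
contact_force: [-0.0, 0.8, -2.2]
grip_width: 0.0433
tcp [ 0.6004 -0.1116  0.1225] tooly [ 0.995 -0.099] t 18.8
blob 279 318 [ 0.5899 -0.2156  0.012 ] diam 99.0
blob 99 226 [ 0.45   -0.1146  0.012 ] diam 19.5
blob 284 100 [ 0.6127 -0.032   0.012 ] diam 63.5
```

View pics/w7.png

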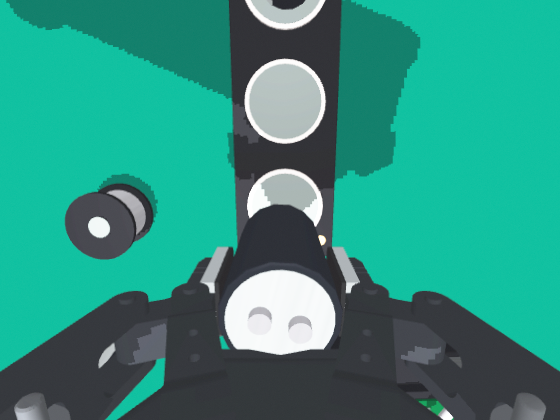

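s is over the end pad at (284,205), and pad 2 at (284,100) is free. Lowering.

```bash
python3 -m pendant '[25,30,3,0,0, 25,25,0,0,0, 25,12,0,0,0, 25,6,0,0,0, 25,3,0,0,0, 25,1,0,0,0, 25,0,0,0,0]'
```

```text
clock: 19.73
tcp_pos: [0.6046, -0.113, 0.0458]
orientation: [1.283, 1.16, -1.282]
contact_force: [0.8, -0.1, -1.2]
grip_width: 0.0432
```

```bash
python3 -m pendant '[25,1,0,0,0, 25,0,0,0,0, 65,0,0,0,0, 65,0,0,0,0, 85,0,0,0,0, 85,0,0,0,0, 85,-25,0,0,0, 85,-40,0,0,0, 85,-40,0,0,0, 85,-30,0,0,0, 85,0,-28,23,0, 85,0,-28,23,0, 85,0,-28,23,0, 85,0,-28,23,0, 85,0,-28,23,0, 85,0,-28,23,0, 85,0,0,0,0]'; python3 w.py w8 .066
```

```text
clock: 21.85
tcp_pos: [0.4208, -0.2352, 0.1794]
orientation: [1.286, 1.158, -1.286]
contact_force: [-0.6, 0.2, -0.6]
grip_width: 0.0851
tcp [ 0.4226 -0.2342  0.1795] tooly [ 0.995 -0.102] t 21.85
blob 284 202 [ 0.4252 -0.2336  0.066 ] diam 35.5
blob 320 36 [ 0.4634 -0.1134  0.066 ] diam 15.7
blob 536 13 [ 0.6209 -0.1125  0.066 ] diam 39.3
```

View pics/w8.png

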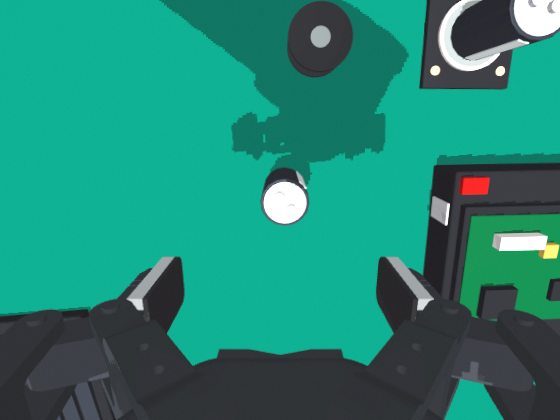

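r at (284,202) is under the tool. The fixture is well to the right, and s stands on the end pad.

```bash
python3 -m pendant '[85,36,2,0,0, 85,36,0,0,0, 85,36,0,0,0, 85,30,0,0,0, 85,15,0,0,0, 85,0,0,0,0, 22,0,0,0,0, 22,0,0,0,0, 22,0,0,0,0, 22,0,0,0,0, 22,0,0,0,0, 22,0,0,0,0, 22,0,0,0,0]' 40
```

```text
clock: 23.52
tcp_pos: [0.4259, -0.2339, 0.0273]
orientation: [1.283, 1.159, -1.281]
contact_force: [-1.3, 0.5, 6.7]
grip_width: 0.0393
```

```bash
python3 -m pendant '[22,-15,0,0,0, 22,-35,0,0,0, 22,-40,0,0,0, 22,-40,0,0,0, 22,0,0,0,0, 22,0,20,-27,0, 22,0,20,-27,0, 22,0,21,-27,0, 22,0,21,-27,0, 22,0,21,-27,0, 22,0,21,-27,0, 22,0,21,-28,0, 22,0,21,-28,0, 22,0,0,0,0, 22,0,0,0,0]'; python3 w.py w9 .012
```

```text
clock: 25.4
tcp_pos: [0.6111, -0.0341, 0.1554]
orientation: [1.281, 1.161, -1.285]
contact_force: [0.4, -0.7, -2.2]
grip_width: 0.0391
tcp [ 0.6111 -0.0346  0.1557] tooly [ 0.995 -0.101] t 25.4
blob 279 309 [ 0.5993 -0.1496  0.012 ] diam 94.2
blob 280 101 [0.6203 0.0475 0.012 ] diam 63.2
```

View pics/w9.png

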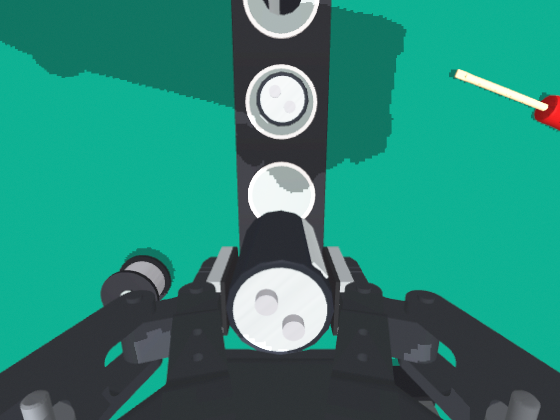

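r is over pad 2 at (281,195), and q is centred on its pad at (282,101). Lowering and releasing.

```bash
python3 -m pendant '[22,35,1,-2,0, 22,35,0,0,0, 22,25,0,0,0, 22,12,0,0,0, 22,5,0,0,0, 22,3,0,0,0, 22,1,0,0,0, 22,0,0,0,0, 22,0,0,0,0, 65,0,0,0,0, 65,0,0,0,0, 85,0,0,0,0, 85,0,0,0,0, 85,-25,0,0,0, 85,-40,0,0,0, 85,-40,0,0,0, 85,-40,0,0,0, 85,-40,0,0,0]'
python3 -m pendant '[85,0,-40,0,0, 85,0,-40,0,0, 85,0,-40,0,0, 85,0,-30,-20,0, 85,0,0,-50,0, 85,0,0,-50,0, 85,0,0,-50,0, 85,0,0,-50,0, 85,0,0,0,0]'
python3 - <<'E'
from h import *
im,d=viewer.grab_frame("top"); cv2.imwrite("pics/top9.png",im[150:330,100:460][:,:,::-1].repeat(2,0).repeat(2,1)); cal=viewer.calibration("top")
P=np.array([[.6035,-.1125],[.6115,-.033],[.6185,.0463],[.6265,.1255]]);H=[.078,.066,.054,.042]
for s in nets.silhouettes("cap_s","top"):
    for pp,h in zip(P,H):
        try: c,z=tops(im,s["mask"],cal,h+.012)
        except Exception: continue
        if np.linalg.norm(c[:2]-pp)<.03: print(h,s["score"],c.round(4),z.round(3),"off mm",((c[:2]-pp)*1e3).round(1))
for s in nets.silhouettes("reel","top")[:2]:
    v,u=np.nonzero(s["mask"]); print("reel",s["score"],u.mean(),v.mean(),onplane([[u.mean(),v.mean()]],cal,.038).round(3))
print(r.get_obs()["clock"])
E
```

```text
clock: 27.7
tcp_pos: [0.6133, -0.0315, 0.2266]
orientation: [1.283, 1.16, -1.283]
contact_force: [0.5, 1.0, -0.2]
grip_width: 0.0852
clock: 28.82
tcp_pos: [0.4857, 0.207, 0.2251]
orientation: [1.278, 1.165, -1.277]
contact_force: [-0.3, -0.7, -0.8]
grip_width: 0.085
0.078 0.88 [ 0.6035 -0.1137  0.09  ] [0.035 0.037] off mm [ 0.  -1.2]
0.054 0.88 [0.6192 0.0445 0.066 ] [0.031 0.03 ] off mm [ 0.7 -1.8]
0.042 0.83 [0.6274 0.1255 0.054 ] [0.027 0.033] off mm [ 0.9 -0. ]
reel 0.78 335.70049099836336 275.71849427168576 [[ 0.465 -0.106  0.038]]
28.975
```

View pics/top9.png

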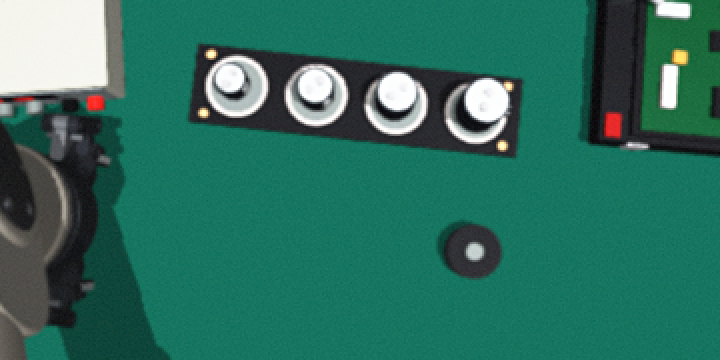

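All four stand upright on their pads in the right order, the reel hasn't moved and the arm is clear. The net missed r, which is at crop (397,88), so I'll check it by brightness and then hand in.

```bash
python3 - <<'E'
from h import *
im,d=viewer.grab_frame("top"); cal=viewer.calibration("top")
m=np.zeros(im.shape[:2],bool); m[183:207,287:311]=1; g=im.min(2)>225
v,u=np.nonzero(m&g); c=onplane([[u.mean(),v.mean()]],cal,.078)[0]; print(len(u),c)
if len(u)>80 and np.linalg.norm(c[:2]-[.6115,-.033])<.008: print(r.hand_in())
E
```

```text
266 [ 0.61256995 -0.03294337  0.078     ]
the job is handed in; nothing more can be done
None
```

The four capacitors now stand upright on the pads, tallest next to the test fixture and then falling in height (s, r, q, p). I handed the job in at about 29 s on the clock, with no verdict reported.

- **Positions:** in the last top view, the caps measured about 1 mm (s), 1 mm (r), 2 mm (q) and 1 mm (p) from their pad centres, against the 12 mm limit. The pad centres are from earlier camera measurements.
- **Reel and arm:** the reel measured about 1 mm from its starting position. The arm was clear of everything.
- **Failed check:** in that last view the network did not find cap_r. It was clearly visible on its pad, so I measured it from its bright top instead.
- **Small disagreement:** the top and wrist cameras differed by up to about 3 mm on pad positions. I aimed between the two.

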